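Pull out the palette drawer and screw its lock knob home

ROBOT

A 6-joint arm with a two-finger parallel gripper is mounted at the origin on the work surface; the furniture and walls round the work are solid. World frame = base frame: x ahead of the robot, y to its left, z up, the work surface at z = 0. Lengths are in m, angles in rad, forces in N, time in s.
With the tool pointing down it reaches from about 0.35 to 0.975 m from the base axis. Payload 4.9 kg.
Tool frame: the origin (TCP) lies at the very end of the fingers, on their centre line; the grasp point (between the pads) lies ctrl.grip_point_offset behind it (ctrl.grip_point_offset is the distance from the TCP to the grasp point, in m); z points along the fingers, y is the line along which they close (so a half turn about z gives the same grasp; the last joint's range is limited). The gripper opens to 85 mm and grips with 20 to 120 N. Pads are 22 mm wide; open, the fingers measure 114 mm over their backs; the gripper's body (76 mm by 85 mm) begins 54 mm behind the grasp point. The pads swing forward as they close: fully open they stand 13 mm farther back than shut.
Start: joints at [1.15, 0.053, 1.613, -0, 1.476, -0.119], TCP at [0.186, 0.597, 0.231] pointing down, gripper open.
Joint ranges: [-3.01, 3.01], [-1.01, 2.22], [0.06, 2.58], [-1.02, 4.17], [0.09, 2.62], [-3.14, 3.14]. Speed limits (rad/s): [2.57, 2.57, 3.14, 3.14, 3.14, 3.14].

INTERFACE

Orientations are given as a rotation vector (axis times angle).
In Python, from station import ctrl gives the robot as it stands. The module is installed in compiled form; this text tells all that it offers.
- The arm moves only by the tool drive_tool, never from a script. Its argument "steps" is a list of rows, each an object with "translation": the shift along the tool's x, y, z normalised to -1 to 1, where 1 is 4 cm, a list of three; "angular": the turn, a rotation vector about the tool's x, y, z normalised to -1 to 1, where 1 is 8 degrees, a list of three; "gripper": the opening, from 0 (shut) to 1 (fully open). In form: [{"translation": [dx, dy, dz], "angular": [wx, wy, wz], "gripper": gripper}, ...]. A call has 1 to 8 rows; each row shifts and turns the commanded pose from where the row before left it, along the tool's axes as they then stand; what a row does not reach is not made up. A row lasts 1/8 s, in which the tool goes at most 62.5 mm and 10.7 degrees, less where a joint would pass 70% of its speed; a pose out of reach is approached as far as the arm can. A call with a number of a shift or a turn outside -1 to 1 is refused whole. A call with a gripper value outside its range is refused whole. The fingers move at their own pace and stop on an object; "force" is the grip in N (left out, the last holds). Time passes only in rows, so rows that do not move let the fingers close. It gives the time, the measured TCP pose, the force, the opening and the grip force at its end, in the units of the state.
- ctrl.get_obs(): the state, without advancing time (a new reading comes with each control period).
- ctrl.get_image(name): name is "scene" or "side" or "wrist"; returns a dict with "color" (420x560x3 uint8, red, green, blue), "depth" (420x560 float32, m along the optical axis (not along the pixel's ray), 0 where there is no reading), "fx", "fy", "cx", "cy" (pixels), "R" (3x3) and "t" (3): a world point X has camera coordinates R X + t. Camera axes: x right, y down, z forward; pixel columns grow to the right and rows downward; lengths in m; the calibration is good to about 2 mm. A picture is of the moment at which its call begins.
- ctrl.finish_job(): hands the job in; it is judged then, once.
The state is a dict: "t": time; "q": joint angles; "dq": joint speeds; "effort": joint torques, N m; "tool_pos": TCP position; "tool_rot": TCP orientation; "contact_force": force on the tool from outside, world axes, zero at the start; "wrist_torque": the same for the moment, N m; "opening": finger opening in m; "grip_force": force on a finger pad.
Only numpy, scipy, OpenCV 4.12 (cv2) and the standard library are available. Lean on these libraries where they do the work, as an engineer would, in place of code of your own. Each camera call takes 0.05 s, during which the arm holds its last target. There are 200 camera calls.

TASK

Pull the palette drawer of the low beech cabinet all the way out to its stop by its brass handle, then lock it open with the captive black knob on top, so that the palette cannot slide away while I paint: press the knob down against its spring and turn it clockwise until you feel its thread catch, then screw it fully home, to its firm stop, so that it stays down when you let go. Do not shift or knock over anything else on the table.

Things in the scene. Friction and masses are not known exactly. Their poses are not given: they have to be found in the camera images.
- cabinet: Low beech one-drawer cabinet, fixed to the table, 252 mm long (its x), 158 mm wide (its y), flat top 58 mm above the table. Origin: on the table under its middle, z up. The drawer front and handle are on its -x side and the drawer slides out along -x. The knob's upright axis stands at x = -10 mm, y = 0 of this frame.
- drawer (a joint): Drawer travel in m: 0 shut, 0.090 fully out at its stop (it starts ajar by 0 to 12 mm). It slides with about 3 N of friction and stays where it is left. Only at the stop does the nut inside the drawer lie under the lock screw.
- drawer_handle (a point): Middle of the drawer's brass bar handle: a round bar 11 mm thick and 92 mm long across the drawer (cabinet y), its axis 34 mm above the table, held by two posts 42 mm either side of this point. 30 mm are free between the bar and the drawer front. Moves with the drawer.
- lock_screw (a joint): How far the captive lock screw is down, in m: 0 sprung up, 0.0235 to 0.0243 home with the knob's underside on its bush. A spring lifts it with 2.5 N when up, 8.5 N when home. It turns easily (0.05 to 0.15 N m) and does not sink by turning until its thread has caught. Once threaded it stays where it is left; let go before that, it springs up.
- lock_bush (a point): Top face of the steel bush on the cabinet top, on the knob's axis, 62 mm above the table; the screw goes down through it into the drawer's hidden nut.
- nut_face (a point): Top face of the hidden three-start nut, on its axis, moves with the drawer. With the drawer out, the screw meets this face at a reading of 0.005 and can drop to 0.012 at the thread starts: every 120 degrees, windows 20 degrees wide, at an angle that is unseen and differs each time. From there, clockwise turning (seen from above) draws it down 4.1 mm per rad, about 180 degrees to a firm stop.
- knob_grip (a point): Centre of the top face of the round fluted black knob (red disc in its middle), on its axis. Its side is a cylinder 48 mm in diameter from 3 to 29 mm below this point; grip it anywhere round. 122 mm above the table when up, 98 mm when home. Sinks with the screw; its frame does not turn with the knob.
- paint_blue: Bystander: blue paint bottle with a white cap, 37 mm across, 78 mm tall. Origin: centre of its underside.
- paint_yellow: Bystander: yellow paint bottle with a black cap, 33 mm across, 69 mm tall. Origin: centre of its underside.
- paint_purple: Bystander: purple paint bottle with a white cap, 39 mm across, 78 mm tall. Origin: centre of its underside.
- mug: Bystander: white bisque mug, 77 mm across without its handle, 79 mm tall. Origin: centre of its underside.
- rinse_jar: Bystander: grey-blue round rinse-water jar, 68 mm across, 52 mm tall. Origin: centre of its underside.
- swatch: Bystander: white swatch tile with blue stripes lying flat, 46x58x8 mm. Origin: centre of its underside.
- pencil: Bystander: yellow pencil lying across the back of the cabinet top, 155 mm long, 9 mm thick. Origin: centre of its underside.

How it is judged:
By the outcome, as a careful person would: the job done as asked, in the order asked, and still so for the second after the job is handed in, with the robot touching nothing.
It also fails if it takes over 72 s, if anything falls off the work surface, if the arm or the gripper's body presses on something with over 40 N, if the wrist force passes 120 N, or if a joint passes its speed limit or range.

## Working session

There is one attempt and no reset: what is moved stays moved. The work goes in short steps, Python scripts to look and compute and a tool call to move; the robot and the scene stay as the last step left them, time stands still between calls to the robot, and variables do not carry over. Pictures are saved under pics/ and viewed, at most 10 in all, crops included, and the job is handed in when it is done.

Besides the shell and the picture viewer there is one more tool, called after "Emit:" as name(argument=value, ...) on one line, values as JSON. drive_tool: Moves the arm, as the interface text tells. Its arguments: {"type":"object","properties":{"steps":{"type":"array"},"force":{"type":"number"}},"required":["steps"]}

```bash
mkdir -p pics; cat > h.py <<'E'
import numpy as np, cv2
from station import ctrl
def pts(im):
    d=im["depth"]; v,u=np.indices(d.shape)
    c=np.stack([(u-im["cx"])/im["fx"]*d,(v-im["cy"])/im["fy"]*d,d],-1)
    return (c-im["t"])@im["R"]
def save(n,im): cv2.imwrite(n,im["color"][...,::-1])
E
python3 - <<'E'
from h import *
print(ctrl.get_obs(), ctrl.grip_point_offset)
ims=[ctrl.get_image(n) for n in("scene","side")]
for n,i in zip(("scene","side"),ims): np.savez(n+".npz",**i)
cv2.imwrite("pics/a.png",cv2.resize(np.hstack([i["color"] for i in ims])[...,::-1],(800,300)))
save("pics/s.png",ims[0]);save("pics/d.png",ims[1])
E
```

```text
{'t': 0.0, 'q': array([ 1.15000414e+00,  5.33482469e-02,  1.61429154e+00,  1.39207262e-05,
        1.47599695e+00, -1.18992182e-01]), 'dq': array([ 0.0009196 ,  0.00086427,  0.00029246,  0.00147419,  0.00051517,
       -0.00038572]), 'effort': array([ 2.50899584e-04, -3.93667138e+01, -3.70181179e+01, -4.92718596e-05,
        6.78619574e-03, -4.99102839e-06]), 'tool_pos': array([0.18551048, 0.5961841 , 0.23006982]), 'tool_rot': array([-4.72187138e-01, -3.10533834e+00,  3.08825433e-03]), 'contact_force': array([-0.34273705,  0.19926984, -0.10254691]), 'wrist_torque': array([-0.0211608 ,  0.00079041, -0.01917048]), 'grip_force': 0.0, 'opening': 0.08528564057794326} 0.0187
```

View pics/s.png

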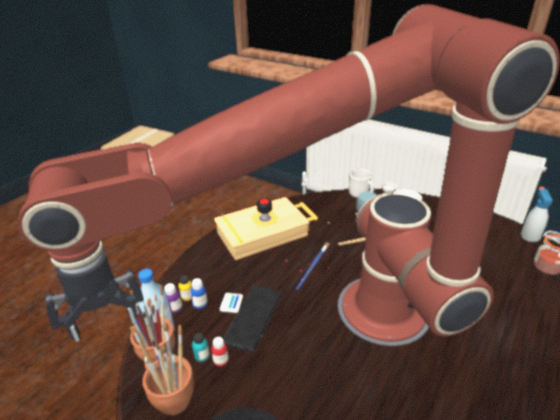

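View pics/d.png

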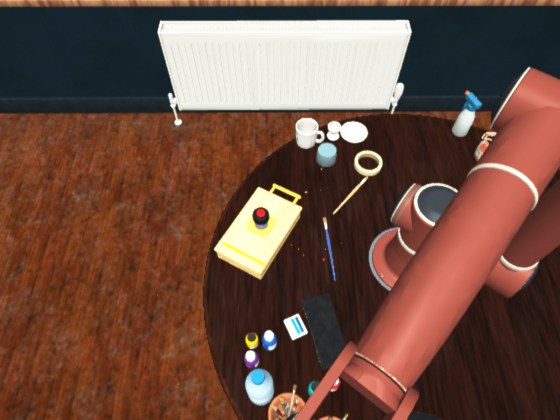

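The side view shows the cabinet (about 258,232), its black knob with red disc at (261,215) and the handle at (286,194), pointing away toward the jar (326,155) and mug (308,133). The bottles and swatch are far away at (252-296, 325-360).

```bash
python3 - <<'E'
from h import *
for n in("side","scene"):
    im=dict(np.load(n+".npz")); P=pts(im); c=im["color"].astype(int); hsv=cv2.cvtColor(im["color"],cv2.COLOR_RGB2HSV)
    print(n,"cam",-im["R"].T@im["t"],im["fx"])
    def ray(u,v,z):
        d=im["R"].T@np.array([(u-im["cx"])/im["fx"],(v-im["cy"])/im["fy"],1]); o=-im["R"].T@im["t"]; return o+d*(z-o[2])/d[2]
    v,u=np.indices(hsv.shape[:2])
    box=(u>200)&(u<310)&(v>175)&(v<285) if n=="side" else (u>205)&(u<325)&(v>190)&(v<265)
    red=box&(c[...,0]>120)&(c[...,1]<60)&(c[...,2]<60)
    nn,l,st,ce=cv2.connectedComponentsWithStats(red.astype(np.uint8))
    k=1+np.argmax(st[1:,4]); print("red",st[k],ce[k],ray(*ce[k],.122),np.median(P[l==k],0))
    yel=box&(hsv[...,0]>15)&(hsv[...,0]<35)&(hsv[...,2]>150)&(P[...,2]>0.01)
    top=yel&(abs(P[...,2]-.058)<.004)
    q=P[top][:,:2].astype(np.float32); m=np.median(q,0); q=q[np.linalg.norm(q-m,axis=1)<.16]
    print("top",len(q),cv2.minAreaRect(q), np.median(P[top][:,2]))
    hd=yel&(P[...,2]>.02)&(P[...,2]<.05)
    print("mid-z",hd.sum())
    if n=="side":
        hh=hd&(u>265)&(v<210); print(np.c_[u[hh],v[hh],(P[hh]*1000).round()].astype(int)[::6])
        for nm,(a,b) in dict(jar=(326,149),mug=(308,127),tape=(368,163),paintb=(329,245)).items(): print(nm,P[b,a])
E
```

```text
side cam [0.23095726 0.621276   1.15076187] 423.91826082208195
red [256 209   9   8  61] [260.1147541  212.54098361] [0.44736811 0.0195671  0.122     ] [0.4475718  0.01943511 0.12125024]
top 3137 ((0.4495497941970825, 0.03318566828966141), (0.25241217017173767, 0.15758521854877472), 75.34415435791016) 0.05721635166190446
mid-z 368
[[ 273  184  455 -145   37]
 [ 276  185  445 -144   36]
 [ 277  186  440 -139   38]
 [ 277  187  439 -134   40]
 [ 273  188  451 -129   37]
 [ 279  188  432 -135   36]
 [ 272  189  452 -123   40]
 [ 281  189  425 -131   38]
 [ 272  190  452 -122   36]
 [ 284  190  414 -130   38]
 [ 272  191  451 -118   36]
 [ 287  191  404 -128   40]
 [ 272  192  451 -118   31]
 [ 289  192  397 -127   38]
 [ 288  193  400 -124   34]
 [ 294  193  381 -127   37]
 [ 294  194  380 -122   40]
 [ 294  195  379 -121   36]
 [ 294  196  379 -119   33]
 [ 300  196  360 -122   36]
 [ 300  197  359 -116   38]
 [ 295  199  373 -106   37]
 [ 297  200  366 -105   35]
 [ 295  202  370  -95   37]]
jar [ 0.317325   -0.32244697  0.04739519]
mug [ 0.39892047 -0.41076632  0.04068478]
tape [ 0.16849858 -0.33951062 -0.00169404]
paintb [0.23756648 0.01134668 0.00722757]
scene cam [-0.41117861  0.69882572  0.84675166] 433.96158774066896
red [259 199  10   6  21] [264.47619048 201.19047619] [0.44290581 0.02123175 0.122     ] [0.444049   0.02217518 0.12046862]
top 2129 ((0.44819003343582153, 0.03423043340444565), (0.2525516748428345, 0.16049599647521973), 75.369873046875) 0.05749799629163733
mid-z 720
```

```bash
python3 - <<'E'
from h import *
im=dict(np.load("side.npz")); cv2.imwrite("pics/c.png",cv2.resize(im["color"][110:290,200:400,::-1],(800,600) and (666,600),interpolation=cv2.INTER_CUBIC))
E
```

```text
(no output)
```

View pics/c.png

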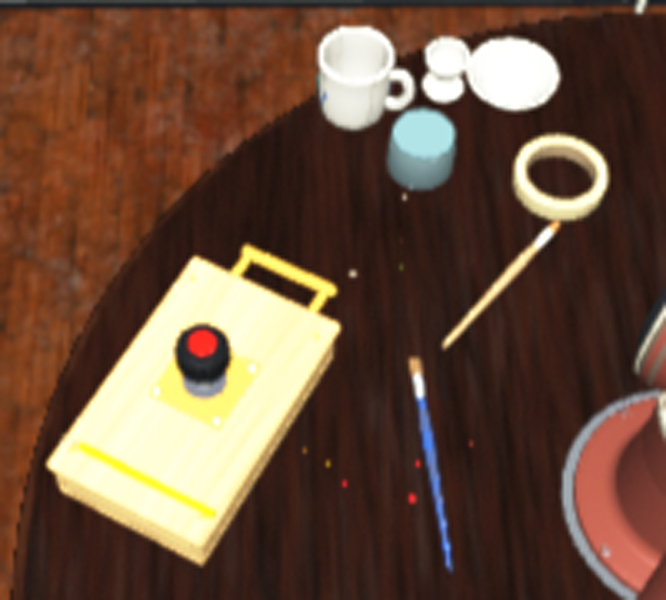

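The crop shows the knob on the cabinet with the handle bar at upper right. The way the drawer slides out is clear: jar and mug lie well beyond it.

```bash
cat >> h.py <<'E'
from scipy.spatial.transform import Rotation as Ro
C=np.array([.449,.0335]); A=np.radians(75.35); EX=np.array([np.cos(A),np.sin(A)])
def go(p,yaw=None):
    """tool-frame move to TCP p, with tool y at world angle yaw (mod pi), tool down; in move units"""
    o=ctrl.get_obs(); R=Ro.from_rotvec(o["tool_rot"]).as_matrix()
    d=R.T@(np.array(p)-o["tool_pos"])/.04
    w=np.zeros(3)
    if yaw is not None:
        c=[]
        for k in(0,np.pi):
            y=np.array([np.cos(yaw+k),np.sin(yaw+k),0]); z=np.array([0,0,-1.])
            c.append(Ro.from_matrix(R.T@np.c_[np.cross(y,z),y,z]).as_rotvec())
        w=min(c,key=np.linalg.norm)/np.radians(8)
    print("trans",d.round(3),"ang",w.round(3),"q",o["q"].round(2),"pos",o["tool_pos"].round(4),"t",round(o["t"],2))
E
python3 - <<'E'
from h import *
im=dict(np.load("side.npz"));P=pts(im).reshape(-1,3)
for y in np.arange(-.15,.7,.05):
    x=.186+(.596-y)/.724*.221
    m=(abs(P[:,1]-y)<.03)&(abs(P[:,0]-x)<.11)&(P[:,2]<.5); print(round(y,2),P[m,2].max().round(3) if m.any() else None,end="; ")
print(); h=C-.1667*EX; print(h, C-.01*EX); go([*h,.15],A)
E
```

```text
-0.15 0.044; -0.1 0.065; -0.05 0.065; 0.0 0.127; 0.05 0.124; 0.1 0.064; 0.15 0.068; 0.2 0.058; 0.25 0.024; 0.3 0.076; 0.35 0.083; 0.4 0.073; 0.45 0.49; 0.5 0.5; 0.55 0.496; 0.6 None; 0.65 None; 
[ 0.40683928 -0.12778039] [0.44647086 0.02382511]
trans [-10.663 -15.634   2.031] ang [-0.014 -0.002 -0.33 ] q [ 1.15  0.05  1.61 -0.    1.48 -0.12] pos [0.1855 0.5962 0.2301] t 0.1
```

Emit:
drive_tool(steps=[{"translation":[0,0,-1],"angular":[0,0,0],"gripper":1},{"translation":[-0.2,-0.3,-0.5],"angular":[0,0,0],"gripper":1},{"translation":[-0.533,-0.782,0],"angular":[0,0,0],"gripper":0.4},{"translation":[-0.533,-0.782,0],"angular":[0,0,0],"gripper":0.4},{"translation":[-0.533,-0.782,0],"angular":[0,0,0],"gripper":0.4},{"translation":[-0.533,-0.782,0],"angular":[0,0,0],"gripper":0.4},{"translation":[-0.533,-0.782,0],"angular":[0,0,0],"gripper":0.4},{"translation":[-0.533,-0.782,0],"angular":[0,0,0],"gripper":0.4}])

```text
t: 1.1
tool_pos: [0.2563, 0.3638, 0.291]
tool_rot: [0.472, 3.106, -0.0]
contact_force: [0.5, -0.9, 0.3]
opening: 0.0343
grip_force: 0.0
```

Emit:
drive_tool(steps=[{"translation":[-0.533,-0.782,0],"angular":[0,0,0],"gripper":0.4},{"translation":[-0.533,-0.782,0],"angular":[0,0,0],"gripper":0.4},{"translation":[-0.533,-0.782,0],"angular":[0,0,0],"gripper":0.4},{"translation":[-0.533,-0.782,0],"angular":[0,0,0],"gripper":0.4},{"translation":[-0.533,-0.782,0],"angular":[0,0,0],"gripper":0.4},{"translation":[-0.533,-0.782,0],"angular":[0,0,0],"gripper":0.4},{"translation":[0,0,0],"angular":[0,0,0],"gripper":0.4}])

```text
t: 1.98
tool_pos: [0.3226, 0.1465, 0.291]
tool_rot: [0.48, 3.104, -0.0]
contact_force: [-0.6, -0.1, -0.1]
opening: 0.0338
grip_force: 0.0
```

```bash
python3 - <<'E'
from h import *
h=C-.1667*EX; go([*h,.2],A); k=C-.01*EX; go([*k,.22],A); im=ctrl.get_image("wrist"); np.savez("w0.npz",**im); save("pics/w0.png",im)
print(ctrl.get_obs()["opening"])
E
```

```text
trans [-4.078 -5.9    2.276] ang [-0.001  0.003 -0.367] q [ 0.22 -0.69  2.1  -0.    1.73 -1.05] pos [0.3226 0.1465 0.291 ] t 1.98
trans [-3.877 -1.988  1.776] ang [-0.001  0.003 -0.367] q [ 0.22 -0.69  2.1  -0.    1.73 -1.05] pos [0.3226 0.1465 0.291 ] t 1.98
0.034483341157519
```

View pics/w0.png

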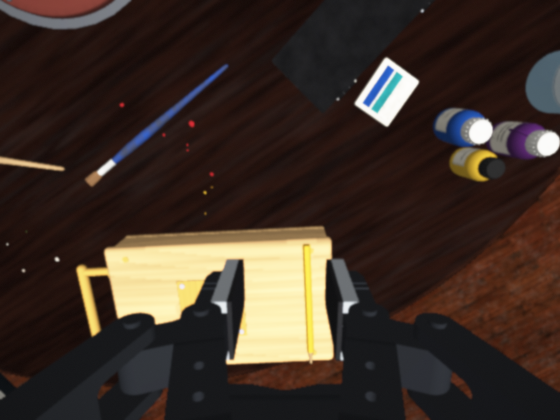

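The wrist view shows the handle at left (90,300), the cabinet and the pencil (308,300); the fingers hide the knob.

Emit:
drive_tool(steps=[{"translation":[-0.5,-0.73,0],"angular":[0,0,-0.1],"gripper":0.4},{"translation":[-0.5,-0.73,0],"angular":[0,0,-0.1],"gripper":0.4},{"translation":[-0.5,-0.73,0.2],"angular":[0,0,-0.1],"gripper":0.4},{"translation":[-0.5,-0.73,0.4],"angular":[0,0,-0.07],"gripper":0.4},{"translation":[-0.5,-0.73,0.4],"angular":[0,0,0],"gripper":0.4},{"translation":[-0.5,-0.73,0.4],"angular":[0,0,0],"gripper":0.4},{"translation":[-0.5,-0.73,0.4],"angular":[0,0,0],"gripper":0.4},{"translation":[-0.5,-0.73,0.4],"angular":[0,0,0],"gripper":0.4}])

```text
t: 3.02
tool_pos: [0.4161, -0.1187, 0.2026]
tool_rot: [0.389, 3.117, 0.001]
contact_force: [0.9, 0.8, -0.0]
opening: 0.0343
grip_force: 0.0
```

Emit:
drive_tool(steps=[{"translation":[0,0,0],"angular":[0,0,0],"gripper":0.4},{"translation":[0,0,0],"angular":[0,0,0],"gripper":0.4}])

```text
t: 3.28
tool_pos: [0.4157, -0.1178, 0.2034]
tool_rot: [-0.39, -3.117, -0.001]
contact_force: [-0.2, -0.4, 0.4]
opening: 0.0345
grip_force: 0.0
```

```bash
python3 - <<'E'
from h import *
h=C-.1667*EX; go([*h,.015],A); im=ctrl.get_image("wrist"); np.savez("w1.npz",**im); save("pics/w1.png",im)
P=pts(im); R=-im["R"].T@im["t"]; print(R)
c=im["color"].astype(int); hs=cv2.cvtColor(im["color"],cv2.COLOR_RGB2HSV)
m=(hs[...,0]>15)&(hs[...,0]<35)&(hs[...,1]>100)&(hs[...,2]>120)&(P[...,2]>.033)&(P[...,2]<.044)
q=(P[m][:,:2]-C)@np.c_[EX,[-EX[1],EX[0]]]; s=q[:,0]<-.14; q=q[s]; print(len(q), P[m][s][:,2].max())
b=q[abs(q[:,1])<.03]; print("bar x",np.percentile(b[:,0],[2,50,98]),"ends y",q[:,1].min(),q[:,1].max())
r=(c[...,0]>120)&(c[...,1]<60)&(c[...,2]<60)&(P[...,2]>.1); print("red",r.sum(),P[r].mean(0) if r.any() else 0)
E
```

```text
trans [ 0.152 -0.3    4.71 ] ang [ 0.004 -0.002  0.049] q [-0.45 -0.42  2.07  0.    1.49 -1.77] pos [ 0.4157 -0.1178  0.2034] t 3.27
[ 0.34595165 -0.10042765  0.34678031]
2010 0.04258625158544579
bar x [-0.17476104 -0.16984555 -0.16495267] ends y -0.052688748338418114 0.049471513202680374
red 1100 [0.44645687 0.018617   0.12372043]
```

View pics/w1.png

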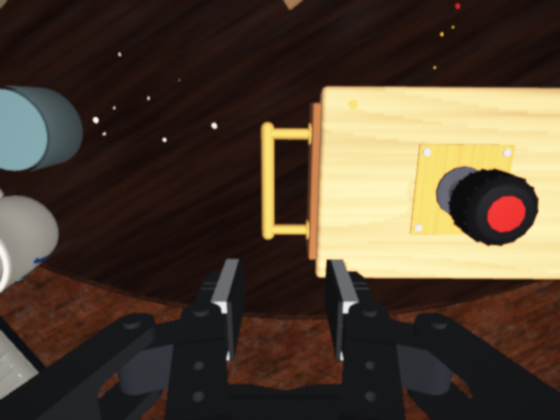

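The wrist view shows the bar handle clear at (268,180), with open space round it; the jar (30,125) is about 12 cm beyond it.

Emit:
drive_tool(steps=[{"translation":[0.14,-0.34,0.4],"angular":[0,0,0.05],"gripper":0.33},{"translation":[0,0,0.6],"angular":[0,0,0],"gripper":0.33},{"translation":[0,0,0.6],"angular":[0,0,0],"gripper":0.33},{"translation":[0,0,0.6],"angular":[0,0,0],"gripper":0.33},{"translation":[0,0,0.6],"angular":[0,0,0],"gripper":0.33},{"translation":[0,0,0.6],"angular":[0,0,0],"gripper":0.33},{"translation":[0,0,0],"angular":[0,0,0],"gripper":0.33}])

```text
t: 4.2
tool_pos: [0.4044, -0.1296, 0.0648]
tool_rot: [-0.402, -3.111, -0.003]
contact_force: [-1.0, -0.4, -0.7]
opening: 0.028
grip_force: 0.0
```

```bash
python3 - <<'E'
from h import *
h=[.408,-.1294]; go([*h,.015],A); im=ctrl.get_image("wrist"); save("pics/w2.png",im);print(ctrl.get_obs()["opening"])
E
```

```text
trans [-0.092  0.027  1.244] ang [ 0.007 -0.037 -0.009] q [-0.49 -0.28  2.21 -0.    1.22 -1.8 ] pos [ 0.4044 -0.1296  0.0648] t 4.2
0.028120830270684363
```

View pics/w2.png

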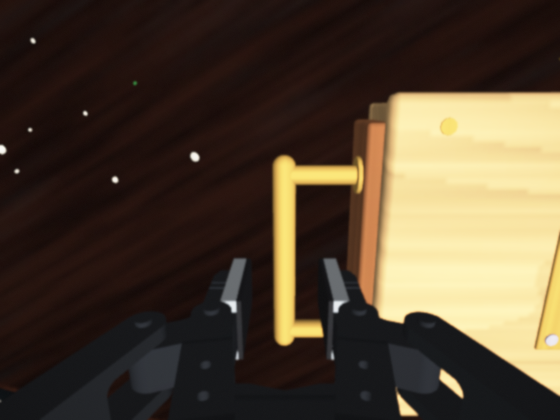

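The bar (u≈285) is centred between the finger tips; going down on it.

Emit:
drive_tool(steps=[{"translation":[-0.04,0,0.4],"angular":[0,0,0],"gripper":0.33},{"translation":[-0.04,0,0.4],"angular":[0,0,0],"gripper":0.33},{"translation":[0,0,0.43],"angular":[0,0,0],"gripper":0.33},{"translation":[0,0,0],"angular":[0,0,0],"gripper":0.33}])

```text
t: 4.75
tool_pos: [0.4085, -0.1307, 0.0161]
tool_rot: [-0.402, -3.112, -0.002]
contact_force: [0.7, -0.3, -0.4]
opening: 0.0283
grip_force: 0.0
```

Emit:
drive_tool(force=50, steps=[{"translation":[0,0,0],"angular":[0,0,0],"gripper":0},{"translation":[0,0,0],"angular":[0,0,0],"gripper":0},{"translation":[0,0,0],"angular":[0,0,0],"gripper":0},{"translation":[0,0,0],"angular":[0,0,0],"gripper":0}])

```text
t: 5.25
tool_pos: [0.4102, -0.1316, 0.0184]
tool_rot: [0.403, 3.115, -0.0]
contact_force: [0.2, 0.2, -0.2]
opening: 0.0094
grip_force: 48.7
```

```bash
python3 - <<'E'
from h import *
p=ctrl.get_obs()["tool_pos"][:2]; print((p-C)@EX); go([*(C-.2515*EX),.015],A)
E
```

```text
-0.16952644033158695
trans [ 0.102 -2.049  0.086] ang [-0.     0.005 -0.01 ] q [-0.48 -0.18  2.22  0.    1.1  -1.8 ] pos [ 0.4102 -0.1316  0.0184] t 5.25
```

Emit:
drive_tool(steps=[{"translation":[0,-0.4,0],"angular":[0,0,0],"gripper":0},{"translation":[0,-0.5,0],"angular":[0,0,0],"gripper":0},{"translation":[0,-0.5,0],"angular":[0,0,0],"gripper":0},{"translation":[0,-0.4,0],"angular":[0,0,0],"gripper":0},{"translation":[0,-0.15,0],"angular":[0,0,0],"gripper":0},{"translation":[0,0,0],"angular":[0,0,0],"gripper":0}])

```text
t: 6.0
tool_pos: [0.3901, -0.2083, 0.0184]
tool_rot: [0.403, 3.115, -0.004]
contact_force: [-0.5, -2.7, -1.2]
opening: 0.009
grip_force: 49.1
```

Emit:
drive_tool(steps=[{"translation":[0,-0.1,0],"angular":[0,0,0],"gripper":0},{"translation":[0,-0.1,0],"angular":[0,0,0],"gripper":0},{"translation":[0,0,0],"angular":[0,0,0],"gripper":0}])

```text
t: 6.38
tool_pos: [0.3888, -0.2128, 0.0183]
tool_rot: [0.404, 3.115, 0.008]
contact_force: [4.0, 8.8, 4.3]
opening: 0.0093
grip_force: 49.8
```

Emit:
drive_tool(steps=[{"translation":[0,-0.08,0],"angular":[0,0,0],"gripper":0},{"translation":[0,-0.04,0],"angular":[0,0,0],"gripper":0},{"translation":[0,0,0],"angular":[0,0,0],"gripper":0},{"translation":[0,0,0],"angular":[0,0,0],"gripper":0}])

```text
t: 6.88
tool_pos: [0.3887, -0.2129, 0.0181]
tool_rot: [0.405, 3.113, 0.024]
contact_force: [9.9, 25.8, 10.8]
opening: 0.0089
grip_force: 50.7
```

Emit:
drive_tool(steps=[{"translation":[0,0.06,0],"angular":[0,0,0],"gripper":0},{"translation":[0,0.06,0],"angular":[0,0,0],"gripper":0},{"translation":[0,0,0],"angular":[0,0,0],"gripper":0.33},{"translation":[0,0,0],"angular":[0,0,0],"gripper":0.33},{"translation":[0,0,0],"angular":[0,0,0],"gripper":0.33}])

```text
t: 7.5
tool_pos: [0.3878, -0.215, 0.018]
tool_rot: [-0.403, -3.115, 0.001]
contact_force: [0.2, 1.5, -0.0]
opening: 0.0283
grip_force: 0.0
```

Emit:
drive_tool(steps=[{"translation":[0,0,-0.5],"angular":[0,0,0],"gripper":0.33},{"translation":[0,0,-0.8],"angular":[0,0,0],"gripper":0.33},{"translation":[0,0,-0.8],"angular":[0,0,0],"gripper":0.33},{"translation":[0,0,-0.8],"angular":[0,0,0],"gripper":1},{"translation":[0,0,-0.8],"angular":[0,0,0],"gripper":1},{"translation":[0,0,-0.8],"angular":[0,0,0],"gripper":1},{"translation":[0,0,0],"angular":[0,0,0],"gripper":1},{"translation":[0,0,0],"angular":[0,0,0],"gripper":1}])

```text
t: 8.5
tool_pos: [0.3876, -0.2145, 0.197]
tool_rot: [-0.403, -3.114, -0.001]
contact_force: [0.1, -0.7, 0.6]
opening: 0.0856
grip_force: 0.0
```

```bash
python3 - <<'E'
from h import *
im=ctrl.get_image("wrist"); save("pics/w3.png",im)
P=pts(im); c=im["color"].astype(int); hs=cv2.cvtColor(im["color"],cv2.COLOR_RGB2HSV)
m=(hs[...,0]>15)&(hs[...,0]<35)&(hs[...,1]>100)&(hs[...,2]>120)&(P[...,2]>.033)&(P[...,2]<.044)
q=(P[m][:,:2]-C)@np.c_[EX,[-EX[1],EX[0]]]; b=q[(q[:,0]<-.14)&(abs(q[:,1])<.03)]; print("bar x",np.percentile(b[:,0],[2,50,98]))
im=ctrl.get_image("side"); P=pts(im);c=im["color"].astype(int);m=(c[...,0]>120)&(c[...,1]<60)&(c[...,2]<60)&(P[...,2]>.1)&(P[...,2]<.14);print(m.sum(),P[m].mean(0) if m.any() else 0)
go([.4465,.021,.17],A)
E
```

```text
bar x [-0.25885084 -0.25376177 -0.24859441]
69 [0.41839643 0.08209397 0.12131243]
trans [0.061 6.062 0.662] ang [ 0.009 -0.021 -0.011] q [-0.67 -0.38  2.06 -0.    1.47 -1.99] pos [ 0.3872 -0.2142  0.1962] t 8.6
```

View pics/w3.png

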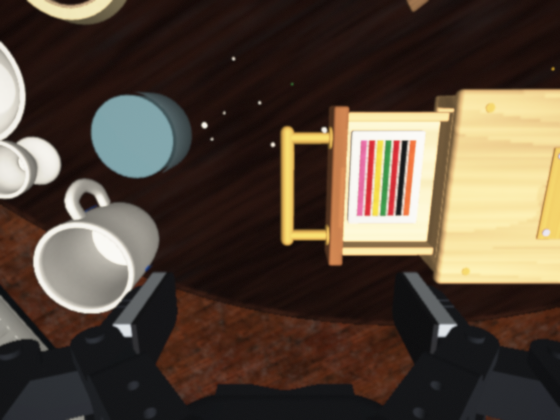

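The drawer is out 84 mm from its ajar start, with the palette visible in it at (390,175) and the jar and mug untouched. Next, over the knob, with the wrist wound back for a long clockwise turn.

Emit:
drive_tool(steps=[{"translation":[0,0.76,0],"angular":[0,0,0],"gripper":1},{"translation":[0,0.76,0],"angular":[0,0,0],"gripper":1},{"translation":[0,0.76,0],"angular":[0,0,0],"gripper":1},{"translation":[0,0.76,0],"angular":[0,0,0],"gripper":1},{"translation":[0,0.76,0],"angular":[0,0,0],"gripper":1},{"translation":[0,0.76,0],"angular":[0,0,0],"gripper":1},{"translation":[0,0.76,0],"angular":[0,0,0],"gripper":1},{"translation":[0,0.76,0],"angular":[0,0,0],"gripper":1}])

```text
t: 9.6
tool_pos: [0.4493, 0.0216, 0.1964]
tool_rot: [-0.402, -3.113, 0.0]
contact_force: [-0.5, 0.4, -0.2]
opening: 0.0853
grip_force: 0.0
```

Emit:
drive_tool(steps=[{"translation":[0,0,0],"angular":[0,0,-1],"gripper":1},{"translation":[0,0,0],"angular":[0,0,-1],"gripper":1},{"translation":[0,0,0],"angular":[0,0,-1],"gripper":1},{"translation":[0,0,0],"angular":[0,0,-1],"gripper":1},{"translation":[0,0,0],"angular":[0,0,-1],"gripper":1},{"translation":[0,0,0],"angular":[0,0,-1],"gripper":1},{"translation":[0,0,0],"angular":[0,0,-1],"gripper":1},{"translation":[0,0,0],"angular":[0,0,-1],"gripper":1}])

```text
t: 10.6
tool_pos: [0.4491, 0.0206, 0.1963]
tool_rot: [1.315, -2.85, -0.002]
contact_force: [-0.5, 0.4, -0.1]
opening: 0.0856
grip_force: 0.0
```

Emit:
drive_tool(steps=[{"translation":[0,0,0],"angular":[0,0,-1],"gripper":1},{"translation":[0,0,0],"angular":[0,0,-1],"gripper":1},{"translation":[0,0,0],"angular":[0,0,-1],"gripper":1},{"translation":[0,0,0],"angular":[0,0,0],"gripper":1},{"translation":[0,0,0],"angular":[0,0,0],"gripper":1}])

```text
t: 11.22
tool_pos: [0.4495, 0.0206, 0.1973]
tool_rot: [1.872, -2.522, -0.002]
contact_force: [0.7, 0.1, -0.2]
opening: 0.0851
grip_force: 0.0
```

```bash
python3 - <<'E'
from h import *
go([.447,.021,.093]); im=ctrl.get_image("wrist"); save("pics/w4.png",im)
P=pts(im); c=im["color"].astype(int)
m=(c[...,0]>120)&(c[...,1]<60)&(c[...,2]<60)&(P[...,2]>.1)&(P[...,2]<.14);print(m.sum(),P[m].mean(0) if m.any() else 0)
R=Ro.from_rotvec(ctrl.get_obs()["tool_rot"]).as_matrix(); print(R.round(3))
E
```

```text
trans [0.008 0.06  2.607] ang [0. 0. 0.] q [-0.12 -0.36  2.04 -0.    1.47 -2.97] pos [0.4495 0.0206 0.1973] t 11.22
116 [0.4469843  0.0181239  0.12235985]
[[-0.289 -0.957 -0.001]
 [-0.957  0.289  0.   ]
 [ 0.     0.001 -1.   ]]
```

View pics/w4.png

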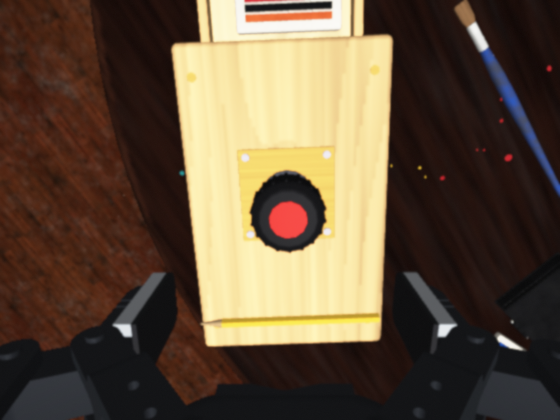

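The knob (288,218) stands centred between the fingertips and nothing else is near; going down.

Emit:
drive_tool(steps=[{"translation":[0.044,0.052,0.5],"angular":[0,0,0],"gripper":1},{"translation":[0,0,0.7],"angular":[0,0,0],"gripper":1},{"translation":[0,0,0.7],"angular":[0,0,0],"gripper":1},{"translation":[0,0,0.5],"angular":[0,0,0],"gripper":1},{"translation":[0,0,0.28],"angular":[0,0,0],"gripper":1},{"translation":[0,0,0],"angular":[0,0,0],"gripper":1}])

```text
t: 12.02
tool_pos: [0.4464, 0.0195, 0.0895]
tool_rot: [1.873, -2.52, -0.003]
contact_force: [0.0, 0.7, 0.3]
opening: 0.0858
grip_force: 0.0
```

Emit:
drive_tool(force=60, steps=[{"translation":[0,0,0],"angular":[0,0,0],"gripper":0},{"translation":[0,0,0],"angular":[0,0,0],"gripper":0},{"translation":[0,0,0],"angular":[0,0,0],"gripper":0},{"translation":[0,0,0],"angular":[0,0,0],"gripper":0},{"translation":[0,0,0],"angular":[0,0,0],"gripper":0}])

```text
t: 12.65
tool_pos: [0.4475, 0.0195, 0.0912]
tool_rot: [-1.874, 2.521, -0.0]
contact_force: [-2.6, 1.2, 3.1]
opening: 0.0463
grip_force: 61.1
```

Emit:
drive_tool(steps=[{"translation":[0,0,0.06],"angular":[0,0,0],"gripper":0},{"translation":[0,0,0.06],"angular":[0,0,0],"gripper":0},{"translation":[0,0,0.06],"angular":[0,0,0],"gripper":0},{"translation":[0,0,0],"angular":[0,0,0],"gripper":0},{"translation":[0,0,0],"angular":[0,0,0],"gripper":0}])

```text
t: 13.28
tool_pos: [0.4478, 0.0196, 0.087]
tool_rot: [1.874, -2.52, -0.002]
contact_force: [-12.7, 1.9, 23.7]
opening: 0.0463
grip_force: 63.5
```

Emit:
drive_tool(steps=[{"translation":[0,0,0.08],"angular":[0,0,0],"gripper":0},{"translation":[0,0,0],"angular":[0,0,0],"gripper":0},{"translation":[0,0,0],"angular":[0,0,0],"gripper":0}])

```text
t: 13.65
tool_pos: [0.448, 0.0196, 0.0865]
tool_rot: [1.874, -2.519, -0.003]
contact_force: [-20.8, 2.4, 39.4]
opening: 0.0467
grip_force: 65.3
```

Emit:
drive_tool(steps=[{"translation":[0,0,-0.05],"angular":[0,0,0.5],"gripper":0},{"translation":[0,0,0],"angular":[0,0,0.7],"gripper":0},{"translation":[0,0,0],"angular":[0,0,0.7],"gripper":0},{"translation":[0,0,0],"angular":[0,0,0],"gripper":0}])

```text
t: 14.15
tool_pos: [0.4475, 0.0194, 0.0827]
tool_rot: [-1.524, 2.747, -0.0]
contact_force: [-3.0, 1.0, 5.9]
opening: 0.0466
grip_force: 61.8
```

Emit:
drive_tool(steps=[{"translation":[0,0,0],"angular":[0,0,0.6],"gripper":0},{"translation":[0,0,0],"angular":[0,0,0.6],"gripper":0},{"translation":[0,0,0],"angular":[0,0,0.6],"gripper":0},{"translation":[0,0,0],"angular":[0,0,0],"gripper":0}])

```text
t: 14.65
tool_pos: [0.4475, 0.0193, 0.0827]
tool_rot: [1.168, -2.916, 0.001]
contact_force: [-3.7, 1.1, 4.7]
opening: 0.0466
grip_force: 61.7
```

It dropped toward a thread start; press deeper to seat it.

Emit:
drive_tool(steps=[{"translation":[0,0,0.08],"angular":[0,0,0],"gripper":0},{"translation":[0,0,0.05],"angular":[0,0,0],"gripper":0},{"translation":[0,0,0],"angular":[0,0,0],"gripper":0},{"translation":[0,0,0],"angular":[0,0,0],"gripper":0}])

```text
t: 15.15
tool_pos: [0.4478, 0.0194, 0.0799]
tool_rot: [1.168, -2.915, -0.0]
contact_force: [-11.1, 1.4, 18.5]
opening: 0.0463
grip_force: 63.2
```

```bash
python3 - <<'E'
from h import *
o=ctrl.get_obs(); print(o["q"].round(3),o["wrist_torque"],o["tool_pos"],o["contact_force"])
E
```

```text
[-0.123 -0.24   2.149 -0.     1.233 -2.456] [ 0.25551609  1.79690261 -0.04953021] [0.44780734 0.01941917 0.07987851] [-11.06334501   1.36353256  18.5415642 ]
```

Emit:
drive_tool(steps=[{"translation":[0,0,0.014],"angular":[0,0,0.8],"gripper":0},{"translation":[0,0,0.014],"angular":[0,0,0.8],"gripper":0},{"translation":[0,0,0.014],"angular":[0,0,0.8],"gripper":0},{"translation":[0,0,0.014],"angular":[0,0,0.8],"gripper":0},{"translation":[0,0,0],"angular":[0,0,0],"gripper":0}])

```text
t: 15.78
tool_pos: [0.4479, 0.0192, 0.0779]
tool_rot: [0.492, -3.102, 0.001]
contact_force: [-12.3, 2.2, 21.6]
opening: 0.0463
grip_force: 63.7
```

The thread has caught (2 mm down in 26°). Screwing on.

Emit:
drive_tool(steps=[{"translation":[0,0,0.014],"angular":[0,0,1],"gripper":0},{"translation":[0,0,0.014],"angular":[0,0,1],"gripper":0},{"translation":[0,0,0.014],"angular":[0,0,1],"gripper":0},{"translation":[0,0,0.014],"angular":[0,0,1],"gripper":0},{"translation":[0,0,0.014],"angular":[0,0,1],"gripper":0},{"translation":[0,0,0.014],"angular":[0,0,1],"gripper":0},{"translation":[0,0,0.014],"angular":[0,0,1],"gripper":0},{"translation":[0,0,0],"angular":[0,0,0],"gripper":0}])

```text
t: 16.77
tool_pos: [0.4473, 0.019, 0.0739]
tool_rot: [-1.021, -2.969, 0.004]
contact_force: [-12.6, 0.7, 22.1]
opening: 0.0461
grip_force: 63.5
```

Emit:
drive_tool(steps=[{"translation":[0,0,0.014],"angular":[0,0,1],"gripper":0},{"translation":[0,0,0.014],"angular":[0,0,1],"gripper":0},{"translation":[0,0,0.014],"angular":[0,0,1],"gripper":0},{"translation":[0,0,0.014],"angular":[0,0,1],"gripper":0},{"translation":[0,0,0.014],"angular":[0,0,1],"gripper":0},{"translation":[0,0,0.014],"angular":[0,0,1],"gripper":0},{"translation":[0,0,0],"angular":[0,0,0],"gripper":0}])

```text
t: 17.65
tool_pos: [0.4468, 0.0194, 0.0704]
tool_rot: [-2.14, -2.296, 0.005]
contact_force: [-13.2, 1.5, 20.5]
opening: 0.0465
grip_force: 63.5
```

```bash
python3 - <<'E'
from h import *
o=ctrl.get_obs(); print(o["q"].round(3),o["wrist_torque"],o["tool_pos"],o["contact_force"])
E
```

```text
[-1.230e-01 -2.250e-01  2.155e+00 -1.000e-03  1.216e+00 -1.930e-01] [ 0.08715797  2.85689529 -0.08458645] [0.44681277 0.01937443 0.07036906] [-13.23066877   1.49070351  20.49017695]
```

Emit:
drive_tool(steps=[{"translation":[0,0,0.014],"angular":[0,0,1],"gripper":0},{"translation":[0,0,0.014],"angular":[0,0,1],"gripper":0},{"translation":[0,0,0.014],"angular":[0,0,1],"gripper":0},{"translation":[0,0,0.014],"angular":[0,0,1],"gripper":0},{"translation":[0,0,0],"angular":[0,0,0],"gripper":0}])

```text
t: 18.27
tool_pos: [0.4469, 0.0198, 0.0685]
tool_rot: [-2.69, -1.617, 0.005]
contact_force: [-14.2, 2.6, 25.4]
opening: 0.0464
grip_force: 63.8
```

```bash
python3 - <<'E'
from h import *
o=ctrl.get_obs(); print(o["q"].round(3),o["wrist_torque"],o["tool_pos"],o["contact_force"])
E
```

```text
[-1.230e-01 -2.220e-01  2.156e+00  1.000e-03  1.212e+00  3.660e-01] [ 0.6523727   2.96867218 -0.13471203] [0.44692498 0.0198431  0.06845391] [-14.23987822   2.5680174   25.43007587]
```

Emit:
drive_tool(steps=[{"translation":[0,0,0.01],"angular":[0,0,0.7],"gripper":0},{"translation":[0,0,0.01],"angular":[0,0,0.7],"gripper":0},{"translation":[0,0,0],"angular":[0,0,0],"gripper":0}])

```text
t: 18.65
tool_pos: [0.4471, 0.02, 0.0683]
tool_rot: [-2.834, -1.348, 0.005]
contact_force: [-16.5, 2.6, 29.9]
opening: 0.0461
grip_force: 64.2
```

```bash
python3 - <<'E'
from h import *
o=ctrl.get_obs(); print(o["q"].round(3),o["wrist_torque"],o["tool_pos"],o["contact_force"])
E
```

```text
[-1.220e-01 -2.210e-01  2.155e+00  1.000e-03  1.212e+00  5.600e-01] [0.92803352 3.34004631 0.06543372] [0.44709307 0.02001011 0.06832669] [-16.54813429   2.55320626  29.85174333]
```

Emit:
drive_tool(steps=[{"translation":[0,0,-0.04],"angular":[0,0,0.7],"gripper":0},{"translation":[0,0,0],"angular":[0,0,0.7],"gripper":0},{"translation":[0,0,0],"angular":[0,0,0],"gripper":0}])

```text
t: 19.02
tool_pos: [0.4467, 0.0192, 0.0681]
tool_rot: [-2.954, -1.069, 0.006]
contact_force: [-13.3, 0.4, 19.8]
opening: 0.046
grip_force: 65.3
```

```bash
python3 - <<'E'
from h import *
o=ctrl.get_obs(); print(o["q"].round(3),o["wrist_torque"],o["tool_pos"],o["contact_force"])
im=ctrl.get_image("wrist"); save("pics/w5.png",im)
E
```

```text
[-1.230e-01 -2.220e-01  2.157e+00 -2.000e-03  1.211e+00  7.550e-01] [0.04197618 2.28535918 0.5550551 ] [0.44673096 0.01915912 0.06805282] [-13.31710693   0.40119165  19.84288132]
```

View pics/w5.png

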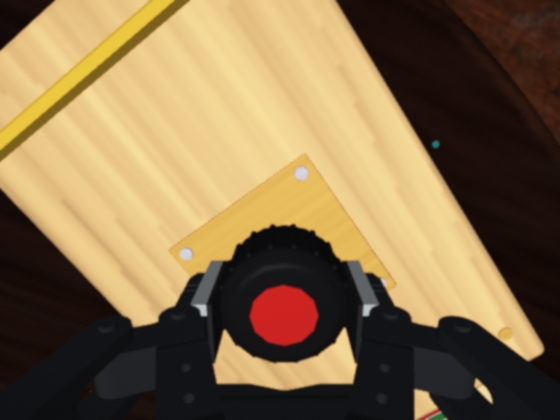

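The knob looks low, the torque is rising (0.55 N m): nearing the stop. Grip tighter and turn to be sure.

Emit:
drive_tool(force=100, steps=[{"translation":[0,0,0],"angular":[0,0,0],"gripper":0},{"translation":[0,0,0],"angular":[0,0,0.7],"gripper":0},{"translation":[0,0,0],"angular":[0,0,0.7],"gripper":0},{"translation":[0,0,0],"angular":[0,0,0],"gripper":0}])

```text
t: 19.58
tool_pos: [0.4494, 0.0203, 0.0683]
tool_rot: [-3.044, -0.775, -0.007]
contact_force: [-1.4, 6.3, 10.2]
opening: 0.0456
grip_force: 103.3
```

```bash
python3 - <<'E'
from h import *
o=ctrl.get_obs(); print(o["q"].round(3),o["wrist_torque"],o["tool_pos"],o["contact_force"])
E
```

```text
[-1.220e-01 -2.210e-01  2.156e+00  2.000e-03  1.203e+00  9.490e-01] [0.81628291 0.43883914 0.95671564] [0.44939339 0.02034235 0.06831175] [-1.37332688  6.27357867 10.16666522]
```

Emit:
drive_tool(steps=[{"translation":[0,0,0],"angular":[0,0,0],"gripper":1},{"translation":[0,0,0],"angular":[0,0,0],"gripper":1},{"translation":[0,0,0],"angular":[0,0,0],"gripper":1},{"translation":[0,0,-0.5],"angular":[0,0,0],"gripper":1},{"translation":[0,0,-0.8],"angular":[0,0,0],"gripper":1},{"translation":[0,0,-0.8],"angular":[0,0,0],"gripper":1},{"translation":[0,0,-0.8],"angular":[0,0,0],"gripper":1},{"translation":[0,0,0],"angular":[0,0,0],"gripper":1}])

```text
t: 20.58
tool_pos: [0.4492, 0.019, 0.1853]
tool_rot: [3.043, 0.771, 0.009]
contact_force: [-0.2, 0.2, -0.1]
opening: 0.0857
grip_force: 0.0
```

```bash
python3 - <<'E'
from h import *
for n in("side","wrist"):
    im=ctrl.get_image(n); P=pts(im); c=im["color"].astype(int)
    m=(c[...,0]>120)&(c[...,1]<60)&(c[...,2]<60)&(P[...,2]>.08)&(P[...,2]<.14)&(np.hypot(P[...,0]-.447,P[...,1]-.02)<.03)
    t=(abs(P[...,2]-.058)<.006)&(np.hypot(P[...,0]-.447,P[...,1]-.02)<.12)
    print(n,m.sum(),np.median(P[m],0),"cab top",np.median(P[t][:,2]))
im=np.load("side.npz"); P=pts(im)
t=(abs(P[...,2]-.058)<.006)&(np.hypot(P[...,0]-.447,P[...,1]-.02)<.12);print("before top",np.median(P[t][:,2]))
go([.447,.0200,.066])
E
```

```text
side 54 [0.4468873  0.01973572 0.09792629] cab top 0.05704136126827842
wrist 1058 [0.44726643 0.01916492 0.10020331] cab top 0.05890008579814915
before top 0.05713465383375564
trans [ 0.006 -0.015  2.89 ] ang [0. 0. 0.] q [-0.12 -0.36  2.06 -0.    1.44  0.95] pos [0.4471 0.0194 0.1816] t 20.68
```

The knob stays down (drop ≈23 mm). To be certain it is at the firm stop, regrip and tighten again.

Emit:
drive_tool(steps=[{"translation":[0,-0.015,0.7],"angular":[0,0,0],"gripper":1},{"translation":[0,0,0.8],"angular":[0,0,0],"gripper":1},{"translation":[0,0,0.8],"angular":[0,0,0],"gripper":1},{"translation":[0,0,0.5],"angular":[0,0,0],"gripper":1},{"translation":[0,0,0],"angular":[0,0,0],"gripper":1}])

```text
t: 21.3
tool_pos: [0.444, 0.0203, 0.0666]
tool_rot: [-3.043, -0.772, 0.011]
contact_force: [0.5, -0.6, -0.5]
opening: 0.0853
grip_force: 0.0
```

Emit:
drive_tool(force=110, steps=[{"translation":[0,0,0],"angular":[0,0,0],"gripper":0},{"translation":[0,0,0],"angular":[0,0,0],"gripper":0},{"translation":[0,0,0],"angular":[0,0,0],"gripper":0},{"translation":[0,0,0],"angular":[0,0,0],"gripper":0},{"translation":[0,0,0],"angular":[0,0,0],"gripper":0}])

```text
t: 21.92
tool_pos: [0.4479, 0.02, 0.0719]
tool_rot: [3.045, 0.772, 0.003]
contact_force: [-0.9, 1.6, 6.0]
opening: 0.045
grip_force: 111.5
```

Emit:
drive_tool(steps=[{"translation":[0,0,0.04],"angular":[0,0,0.6],"gripper":0},{"translation":[0,0,0.02],"angular":[0,0,0.6],"gripper":0},{"translation":[0,0,0],"angular":[0,0,0],"gripper":0}])

```text
t: 22.3
tool_pos: [0.4482, 0.0199, 0.0707]
tool_rot: [3.097, 0.52, 0.002]
contact_force: [-5.9, 1.2, 13.0]
opening: 0.0453
grip_force: 112.2
```

```bash
python3 - <<'E'
from h import *
o=ctrl.get_obs(); print(o["q"].round(3),o["wrist_torque"],o["tool_pos"],o["contact_force"])
E
```

```text
[-1.210e-01 -2.260e-01  2.155e+00 -1.000e-03  1.211e+00  1.117e+00] [0.1974277  1.01696992 1.04134282] [0.44816589 0.01988605 0.07066769] [-5.90588484  1.19240254 13.03861155]
```

Emit:
drive_tool(steps=[{"translation":[0,0,0.02],"angular":[0,0,0.6],"gripper":0},{"translation":[0,0,0.01],"angular":[0,0,0.6],"gripper":0},{"translation":[0,0,0],"angular":[0,0,0],"gripper":0}])

```text
t: 22.68
tool_pos: [0.4505, 0.0199, 0.0708]
tool_rot: [3.128, 0.265, 0.011]
contact_force: [0.4, 1.8, 13.2]
opening: 0.0453
grip_force: 113.8
```

```bash
python3 - <<'E'
from h import *
o=ctrl.get_obs(); print(o["q"].round(3),o["wrist_torque"],o["tool_pos"],o["contact_force"])
E
```

```text
[-1.210e-01 -2.250e-01  2.153e+00 -1.000e-03  1.205e+00  1.282e+00] [0.2769484  0.34106119 2.03888952] [0.45045827 0.01987542 0.07082876] [ 0.41640051  1.79937146 13.16717201]
```

Torque is 2 N m with no more sinking: firm stop. Release and check.

Emit:
drive_tool(steps=[{"translation":[0,0,0],"angular":[0,0,0],"gripper":1},{"translation":[0,0,0],"angular":[0,0,0],"gripper":1},{"translation":[0,0,0],"angular":[0,0,0],"gripper":1},{"translation":[0,0,-0.5],"angular":[0,0,0],"gripper":1},{"translation":[0,0,-0.8],"angular":[0,0,0],"gripper":1},{"translation":[0,0,-0.8],"angular":[0,0,0],"gripper":1},{"translation":[0,0,-0.8],"angular":[0,0,0],"gripper":1},{"translation":[0,0,0],"angular":[0,0,0],"gripper":1}])

```text
t: 23.68
tool_pos: [0.4488, 0.0197, 0.1855]
tool_rot: [3.13, 0.253, 0.009]
contact_force: [0.4, 0.7, -0.4]
opening: 0.0851
grip_force: 0.0
```

```bash
python3 - <<'E'
from h import *
for n in("side","wrist"):
    im=ctrl.get_image(n); P=pts(im); c=im["color"].astype(int)
    m=(c[...,0]>120)&(c[...,1]<60)&(c[...,2]<60)&(P[...,2]>.08)&(P[...,2]<.14)&(np.hypot(P[...,0]-.447,P[...,1]-.02)<.03)
    print(n,m.sum(),np.median(P[m],0))
    if n=="side": save("pics/end.png",im)
E
```

```text
side 56 [0.44656515 0.01907231 0.09790642]
wrist 1052 [0.44739408 0.01918572 0.09974624]
```

View pics/end.png

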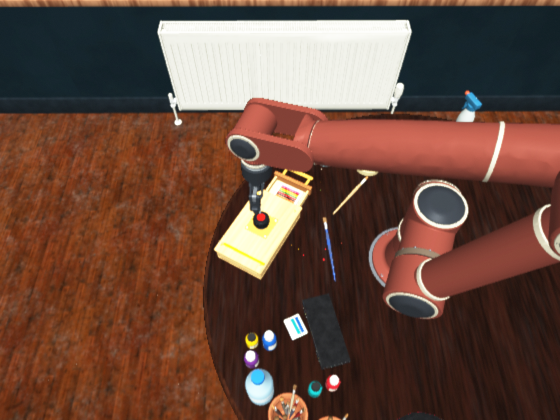

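The drawer is out with the palette showing at (290,190), the knob is down at (261,219), the pencil and bottles are where they were, and the gripper is clear. Handing in.

```bash
python3 -c "from station import ctrl; print(ctrl.finish_job())"
```

```text
the job is handed in; nothing more can be done
None
```

I pulled the drawer out to its stop and screwed the lock knob down until it would sink no further at 2 N m. It stayed down when released, nothing else appears to have moved, and I handed the job in at about 24 s.

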